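# Park the sample jars in the bench crate and lower its keeper bar

## Task

Slide the two loose wide amber jars along the bench into the two empty bays of the divided crate, one in each bay and right back against the rear wall; their contents have settled, so keep them upright on the bench and never lift or tip them. Then swing the crate's keeper bar over and all the way down in front of the jars. Leave the jar that is already in the crate and everything else on the bench where it is.

Things in the scene. Friction and masses are not known exactly. Their poses are not given: they have to be found in the camera images.
- crate: white plastic crate fixed to the bench: back wall and four dividers, 6 mm thick, 70 mm high, making three bays centred at crate y = -100, 0, +100 mm, each 94 mm wide. No floor. Origin on the bench in its middle; x points from the open front to the back. Divider front edges at x = -45 mm, back wall's inner face at x = +39 mm (jar centre when home: x = -1).
- jar_a: Left wide amber glass jar with paper label band and white cap: body a cylinder 80 mm in diameter up to 73 mm, cap 72 mm in diameter, 95 mm high in all, 0.35 to 0.7 kg, too wide to grasp; slides when pushed low down with 2 to 6 N. Origin at the centre of its underside, z up its axis. Starts in front of the crate, left (+y).
- jar_b: Right wide amber glass jar with paper label band and white cap: body a cylinder 80 mm in diameter up to 73 mm, cap 72 mm in diameter, 95 mm high in all, 0.35 to 0.7 kg, too wide to grasp; slides when pushed low down with 2 to 6 N. Origin at the centre of its underside, z up its axis. Starts in front of the crate, right (-y).
- jar_parked: Third wide amber glass jar with paper label band and white cap: body a cylinder 80 mm in diameter up to 73 mm, cap 72 mm in diameter, 95 mm high in all, 0.35 to 0.7 kg, too wide to grasp; slides when pushed low down with 2 to 6 N. Origin at the centre of its underside, z up its axis. Already home in any one of the bays; it stays.
- mark_a: flat grey disc, 60 mm in diameter, a printed mark on the bench (nothing to feel) in one of the two empty bays. Origin at its centre, on the bay's centre line at crate x = -2 mm, practically where a jar's centre is when it is home.
- mark_b: the same grey disc in the other empty bay, same origin. Either jar may go in either empty bay.
- keeper (a joint): keeper bar angle, rad: 0 = down, level across the front of the bays on its stops (end of travel), 1.57 = straight up; starts at 1.5 to 1.75. Stays where left; takes 2 to 3 N at the bar. Comes down towards the robot over the jars and clears those that are home, but not ones over about 15 mm short of home.
- keeper_hinge (a point): middle of the keeper's hinge line, fixed on the crate; the line runs along crate y at crate x = +30 mm, 60 mm above the bench.
- keeper_bar_mid (a point): middle of the keeper's crossbar: round steel, 10 mm thick, 324 mm long along crate y, carried 95 mm from the hinge line by an arm at each end outside the crate. At joint value q it is at crate x = 30 - 95 cos q mm, z = 60 + 95 sin q mm. Its axes turn with the bar.
- wrench: Bystander, leave alone: flat steel wrench, 90 mm long, lying on the bench between the robot and the jars; origin under its middle
- tall_bottle: Bystander, leave alone: narrow tall amber bottle, 52 mm diameter, 130 mm high, at the left; origin at the centre of its underside
- swab_cup: Bystander, leave alone: clear plastic cup of cotton swabs, 80 mm diameter, 90 mm high, at the right; origin at the centre of its underside
- steel_beaker: Bystander, leave alone: open steel beaker, 70 mm diameter, 85 mm high, right of the crate; origin at the centre of its underside
- joystick_box: Bystander, leave alone: black control box with two joysticks, 110 x 170 mm, 82 mm high over the sticks, left of the crate; origin at the centre of its underside
- clamp: Bystander, leave alone: small steel bar clamp, 100 mm long, 48 mm high, behind the crate; origin at the centre of its underside
Not all that is in view belongs to the job. Leave any yellow look-alike of the jar_b alone.

How it is judged (in metres and radians):
On the way, in this order (a step that is already met when the one before it is completed fails the run):
1. both loose jars stand home in the two empty bays, one in each (((horizontal distance between jar_a and mark_a below 0.012 m and horizontal distance between jar_b and mark_b below 0.012 m) or (horizontal distance between jar_a and mark_b below 0.012 m and horizontal distance between jar_b and mark_a below 0.012 m))), for 0.2 s.
2. the keeper bar is all the way down (value of joint keeper below 0.08 rad), for 0.2 s.
At the end, for the whole second after the job is handed in: One loose jar in each of the two empty bays, each jar's centre within 12 mm of that bay's mark; the third jar within 15 mm of where it began; all three jars upright (within 0.06 rad) on the bench and at rest; the keeper bar down (joint below 0.08 rad) (((horizontal distance between jar_a and mark_a below 0.012 m and horizontal distance between jar_b and mark_b below 0.012 m) or (horizontal distance between jar_a and mark_b below 0.012 m and horizontal distance between jar_b and mark_a below 0.012 m)) and value of joint keeper below 0.08 rad and distance of jar_parked from where it was at the start of the episode below 0.015 m and angle between each of jar_a, jar_b, jar_parked's own z axis and vertical below 0.06 rad and height (world z) of each of jar_a, jar_b, jar_parked below 0.004 m and linear speed of each of jar_a, jar_b, jar_parked below 0.02 m/s); the robot touches nothing.
It fails at once if a jar is lifted more than 10 mm off the bench (height (world z) of any of jar_a, jar_b, jar_parked above 0.01 m).
It fails at once if a jar is tipped by more than 0.25 rad (angle between any of jar_a, jar_b, jar_parked's own z axis and vertical above 0.25 rad).
It fails at once if the parked jar is moved by more than 20 mm (distance of jar_parked from where it was at the start of the episode above 0.02 m).
It fails at once if a bystander is moved by more than 25 mm (distance of any of wrench, tall_bottle, swab_cup, steel_beaker, joystick_box, clamp from where it was at the start of the episode above 0.025 m).
It also fails if it takes over 72 s, if anything falls off the work surface, if the arm or the gripper's body presses on something with over 40 N, if the wrist force passes 120 N, or if a joint passes its speed limit or range.

## Robot

A 6-joint arm with a two-finger parallel gripper is mounted at the origin on the work surface. World frame = base frame: x ahead of the robot, y to its left, z up, the work surface at z = 0. Lengths are in m, angles in degrees, forces in N, time in s.
With the tool pointing down it reaches from about 0.3 to 0.775 m from the base axis. Payload 14.6 kg.
Tool frame: the origin (TCP) lies on the centre line of the jaws, within the pads' length; the fingertips stand 14 mm ahead of it and the grasp point (between the pads) lies 5 mm behind it; z points along the fingers, y is the line along which they close (so a half turn about z gives the same grasp; the last joint's range is limited). The gripper opens to 94 mm and grips with 3 to 60 N. Pads are 16 mm wide; open, the fingers measure 119 mm over their backs; the gripper's body (75 mm by 177 mm) begins 78 mm behind the grasp point.
Start: joints at [66.658, 17.183, 87.147, -0, 75.671, -3.816], TCP at [0.184, 0.518, 0.219] pointing down, gripper open.
Joint ranges: [-173.82, 173.82], [-45.26, 126.66], [13.44, 144.39], [-59.66, 239.66], [0, 175.72], [-146.38, 146.38]. Speed limits (degrees/s): [127.2, 127.2, 147.25, 180, 180, 180].

## Interface

Orientations are given as [roll, pitch, yaw] about the fixed x, y, z axes, in that order (R = Rz(yaw) Ry(pitch) Rx(roll)).
In Python, from bench import status, snapshot, finish_job gives the robot as it stands. The module is installed in compiled form; this text tells all that it offers.
- The arm moves only by the tool drive_tool, never from a script. Its argument "increments" is one flat list of numbers, 7 for each row, row after row: the shift along the world's x, y, z in units of 30 mm (1.0 is 30 mm), then the turn, a rotation vector about the world's x, y, z in units of 8 degrees (1.0 is 8 degrees), then the finger opening in mm, from 0 to 94. In form: [tx, ty, tz, rx, ry, rz, jaw, tx, ty, tz, rx, ry, rz, jaw, ...]. A call has 1 to 12 rows; each row is the pose to reach, as a shift and turn from the pose commanded when the call began; what a row does not reach only later rows make up. A row lasts 1/10 s, in which the tool goes at most 50 mm and 8.59 degrees, less where a joint would pass 70% of its speed; a pose out of reach is approached as far as the arm can. A call with a gripper value outside its range is refused whole. The fingers move at their own pace and stop on an object; the grip force is fixed at half the most. Time passes only in rows, so rows that repeat a pose let the fingers close. It gives the time, the measured TCP pose, the force, the opening and the grip force at its end, in the units of the state.
- status.sense(): the state, without advancing time (a new reading comes with each control period).
- snapshot(name): name is "scene" or "top" or "wrist"; returns a dict with "pixels" (420x560x3 uint8, red, green, blue), "fov_y" (degrees; the focal length in pixels is half the picture's height over the tangent of half this angle, whatever the lens; pixels are square), "cx", "cy" (the principal point, pixels), "R" (3x3) and "t" (3): a world point X has camera coordinates R X + t. Camera axes: x right, y down, z forward; pixel columns grow to the right and rows downward; lengths in m; the calibration is good to about 2 mm. A picture is of the moment at which its call begins. There is no depth.
- finish_job(): hands the job in; it is judged then, once.
The state is a dict: "time": time; "joint_pos": joint angles; "qvel": joint speeds; "joint_efforts": joint torques, N m; "eef_pos": TCP position; "orientation": TCP orientation; "ft_force": force on the tool from outside, world axes, zero at the start; "moment": the same for the moment, N m; "gripper_width": finger opening in m; "finger_force": force on a finger pad.
Only numpy, scipy, OpenCV 4.12 (cv2) and the standard library are available. Lean on these libraries where they do the work, as an engineer would, in place of code of your own. Each camera call takes 0.05 s, during which the arm holds its last target. There are 200 camera calls.

## Working session

There is one attempt and no reset: what is moved stays moved. The work goes in short steps, Python scripts to look and compute and a tool call to move; the robot and the scene stay as the last step left them, time stands still between calls to the robot, and variables do not carry over. Pictures are saved under pics/ and viewed, at most 10 in all, crops included, and the job is handed in when it is done.

Besides the shell and the picture viewer there is one more tool, called after "Emit:" as a command line: name --argument value ..., lists and objects as JSON in quotes. drive_tool: Moves the arm, as the interface text tells. Its arguments: {"type":"object","properties":{"increments":{"type":"array","items":{"type":"number"}}},"required":["increments"]}

```bash
mkdir -p pics; cat > h.py <<'E'
import numpy as np, cv2
from bench import status, snapshot, finish_job
def K(s):
    f=s["pixels"].shape[0]/2/np.tan(np.radians(s["fov_y"])/2); return f
def ray(s,u,v,z=0.):
    f=K(s);R=np.array(s["R"]);t=np.array(s["t"])
    d=R.T@np.array([(u-s["cx"])/f,(v-s["cy"])/f,1]);c=-R.T@t
    return c+d*(z-c[2])/d[2]
def proj(s,X):
    p=np.array(s["R"])@np.array(X)+np.array(s["t"]);f=K(s)
    return np.array([s["cx"]+f*p[0]/p[2],s["cy"]+f*p[1]/p[2]])
def save(s,n): cv2.imwrite("pics/"+n,s["pixels"][:,:,::-1])
E
python3 - <<'E'
from h import *
import pickle
for n in("top","scene"):
    s=snapshot(n);save(s,n+"0.png");pickle.dump(s,open(n+"0.pkl","wb"))
    R=np.array(s["R"]);print(n,s["fov_y"],-R.T@s["t"],R.round(3).tolist())
print(status.sense())
E
```

```text
top 44.838516880767486 [ 0.44428031 -0.01414533  1.30613016] [[0.011, -1.0, -0.006], [-0.996, -0.011, -0.087], [0.087, 0.007, -0.996]]
scene 54.516383929537305 [1.10255729 0.55456626 0.73806817] [[-0.71, 0.704, 0.008], [0.456, 0.469, -0.756], [-0.536, -0.533, -0.654]]
{'time': 0.1, 'joint_pos': array([ 6.66601126e+01,  1.72112402e+01,  8.71780445e+01, -2.00571554e-03,
        7.56704649e+01, -3.81349897e+00]), 'qvel': array([-0.04342728,  0.00327208, -0.0030843 ,  0.01162854,  0.07220949,
       -0.01857707]), 'joint_efforts': array([ 1.82260206e-03, -5.32642508e+01, -3.53282726e+01,  7.08828284e-02,
        2.35389947e-02, -8.43940393e-05]), 'eef_pos': array([0.18372971, 0.51815857, 0.21894499]), 'orientation': array([-1.79940253e+02, -2.03539306e-03,  1.60474108e+02]), 'ft_force': array([ 0.43649377, -0.49350769,  0.06418285]), 'moment': array([-0.02593567, -0.00719012,  0.00143764]), 'finger_force': 0.0, 'gripper_width': 0.09388325424547325}
```

View pics/top0.png

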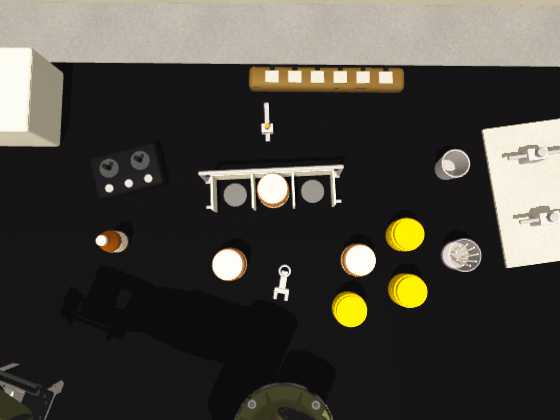

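View pics/scene0.png

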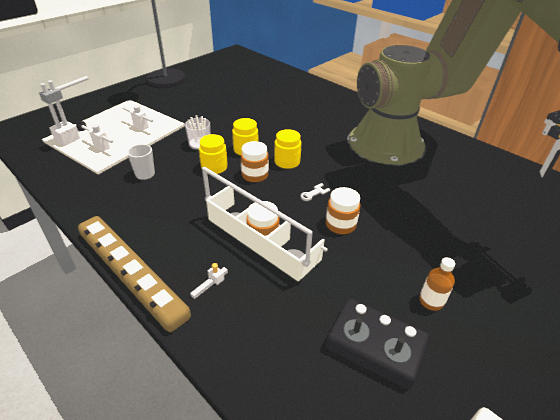

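The top view shows the empty-bay marks at (235,195) and (312,191), with the parked jar in the middle at (272,190). The loose jars are at (229,264) and (358,260), the wrench at (283,283), and yellow look-alikes near jar_b. The keeper is up at about row 170.

```bash
python3 - <<'E'
from h import *
import pickle
s=pickle.load(open("top0.pkl","rb"));im=s["pixels"];hsv=cv2.cvtColor(im,cv2.COLOR_RGB2HSV)
def comp(mask,u,v,r=26):
    m=np.zeros_like(mask);cv2.circle(m,(u,v),r,255,-1);m&=mask
    n,l,st,c=cv2.connectedComponentsWithStats(m)
    k=1+np.argmax(st[1:,4]);cn=max(cv2.findContours((l==k).astype(np.uint8),0,1)[0],key=cv2.contourArea)
    (x,y),R=cv2.minEnclosingCircle(cn);e=cv2.fitEllipse(cn);return (x,y,R),e,st[k]
w=cv2.inRange(hsv,(0,0,170),(179,70,255)); g=cv2.inRange(hsv,(0,0,50),(179,60,150)); ye=cv2.inRange(hsv,(22,150,100),(35,255,255))
for n,m,u,v,r,z in[("ja",w,229,264,22,.095),("jb",w,358,260,22,.095),("jp",w,272,190,18,.095),("m1",g,235,195,13,0),("m2",g,312,191,13,0),("y1",ye,405,235,24,.095),("y2",ye,350,309,24,.095),("y3",ye,408,291,24,.095)]:
    c,e,st=comp(m,u,v,r);print(n,np.round(c,1),np.round(e[0],1),np.round(e[1],1),ray(s,*e[0],z).round(4),ray(s,c[0],c[1],z).round(4))
for n,u,v,z in[("wr1",285,268,0),("wr2",280,300,0),("cup",461,255,.09),("bot",101,240,.13)]:print(n,ray(s,u,v,z).round(3))
b=cv2.resize(im[150:220,190:355],None,fx=4.8,fy=4.8,interpolation=cv2.INTER_CUBIC);cv2.imwrite("pics/crop.png",b[:,:,::-1])
E
```

```text
ja [227.2 264.3  15.3] [227.2 264.4] [29.2 29.8] [0.4219 0.1361 0.095 ] [0.4221 0.1361 0.095 ]
jb [360.  260.   15.3] [360. 260.] [28.9 30. ] [ 0.4359 -0.1784  0.095 ] [ 0.4359 -0.1783  0.095 ]
jp [271.5 187.5  15.6] [272.  187.7] [28.2 30.4] [0.6061 0.0324 0.095 ] [0.6064 0.0335 0.095 ]
m1 [234.7 194.3  12.1] [234.7 194.5] [23.  23.4] [0.6001 0.1324 0.    ] [0.6005 0.1323 0.    ]
m2 [312.  190.7  12. ] [312.  190.7] [22.7 23.4] [ 0.612  -0.0674  0.    ] [ 0.6122 -0.0674  0.    ]
y1 [405.  235.   19.4] [404.8 234.4] [32.9 38.5] [ 0.4976 -0.2847  0.095 ] [ 0.4962 -0.2851  0.095 ]
y2 [349.  309.   18.6] [349.2 309. ] [33.  36.3] [ 0.321  -0.1528  0.095 ] [ 0.321  -0.1523  0.095 ]
y3 [407.4 290.2  19.8] [407.5 290.2] [33.1 39.6] [ 0.3665 -0.2898  0.095 ] [ 0.3664 -0.2896  0.095 ]
wr1 [0.413 0.    0.   ]
wr2 [0.332 0.012 0.   ]
cup [ 0.45  -0.419  0.09 ]
bot [0.475 0.425 0.13 ]
```

View pics/crop.png

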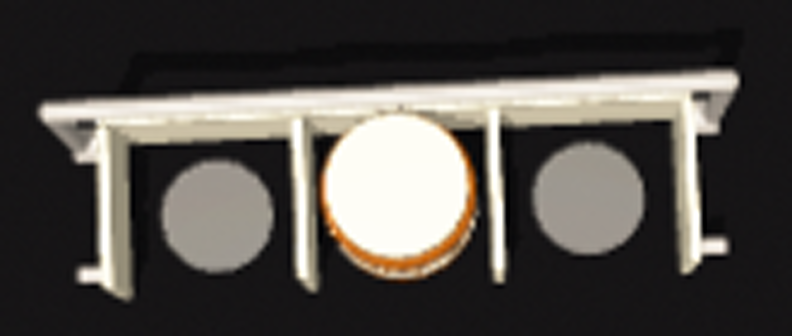

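Emit:
drive_tool --increments '[5.9, -12.87, 0, 0, 0, 2.86, 45, 5.9, -12.87, 0, 0, 0, 2.86, 45, 5.9, -12.87, 0, 0, 0, 2.86, 45, 5.9, -12.87, 0, 0, 0, 2.86, 45, 5.9, -12.87, 0, 0, 0, 2.86, 45, 5.9, -12.87, 0, 0, 0, 2.86, 45, 5.9, -12.87, 0, 0, 0, 2.86, 45, 5.9, -12.87, -1, 0, 0, 2.86, 45, 5.9, -12.87, -2.5, 0, 0, 2.86, 45, 5.9, -12.87, -4, 0, 0, 2.86, 45, 5.9, -12.87, -5.5, 0, 0, 2.86, 45, 5.9, -12.87, -6.3, 0, 0, 2.86, 45]'

```text
time: 1.3
eef_pos: [0.3592, 0.1314, 0.0274]
orientation: [-180.0, -0.2, -176.7]
ft_force: [1.7, 0.3, -0.0]
gripper_width: 0.0449
finger_force: 0.0
```

```bash
cat >> h.py <<'E'
A=np.radians(3.4);EX=np.array([np.cos(A),np.sin(A)]);EY=np.array([-np.sin(A),np.cos(A)]);O=np.array([.608,.0326])
def W(x,y): return O+x*EX+y*EY
def C(p): d=np.array(p[:2])-O; return np.array([d@EX,d@EY])
E
python3 - <<'E'
from h import *
s=status.sense();print(s["time"],s["eef_pos"],s["orientation"],s["gripper_width"],C(s["eef_pos"]))
import pickle
t=pickle.load(open("top0.pkl","rb"));print("bar",C(ray(t,271.3,169.8,.155)))
c=snapshot("wrist");save(c,"w1.png")
c=snapshot("top");save(c,"t1.png")
E
```

```text
1.3 [0.35923572 0.13137455 0.02736994] [-179.95809337   -0.20716082 -176.707825  ] 0.044872642577567484 [-0.24246845  0.113354  ]
bar [ 0.03122837 -0.00214228]
```

View pics/w1.png

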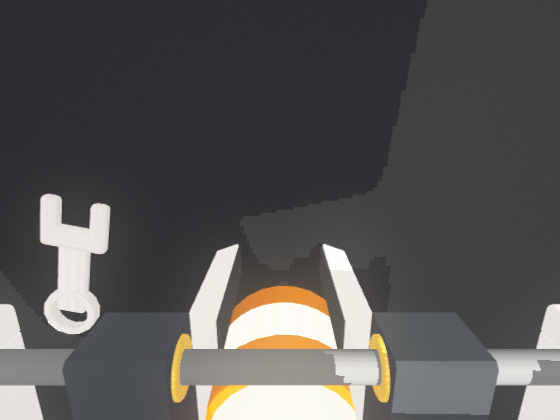

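The wrist view shows the jar (col ~285) centred between the two fingers (cols ~200–365). The wrench is well to the side. Now the push starts.

Emit:
drive_tool --increments '[0.4, -0.02, 0, 0, 0, 0, 45, 0.7, -0.04, 0, 0, 0, 0, 45, 1.0, -0.06, 0, 0, 0, 0, 45, 1.3, -0.09, 0, 0, 0, 0, 45, 1.6, -0.11, 0, 0, 0, 0, 45, 1.9, -0.13, 0, 0, 0, 0, 45, 2.2, -0.15, 0, 0, 0, 0, 45, 2.5, -0.17, 0, 0, 0, 0, 45, 2.8, -0.19, 0, 0, 0, 0, 45, 3.1, -0.21, 0, 0, 0, 0, 45, 3.4, -0.23, 0, 0, 0, 0, 45, 3.7, -0.25, 0, 0, 0, 0, 45]'

```text
time: 2.6
eef_pos: [0.4726, 0.1247, 0.0304]
orientation: [-180.0, -0.0, -176.6]
ft_force: [-5.0, -0.4, 5.1]
gripper_width: 0.0451
finger_force: 2.8
```

```bash
cat >> h.py <<'E'
def caps(s,pts,r=24):
    hsv=cv2.cvtColor(s["pixels"],cv2.COLOR_RGB2HSV);w=cv2.inRange(hsv,(0,0,150),(179,80,255))
    for x,y in pts:
        u,v=proj(s,[*W(x,y),.095]);m=np.zeros_like(w);cv2.circle(m,(int(u),int(v)),r,255,-1);m&=w
        n,l,st,c=cv2.connectedComponentsWithStats(m)
        if n<2: print("none");continue
        k=1+np.argmax(st[1:,4]);p=ray(s,*c[k],.095);print("cap",st[k].tolist(),c[k].round(1),"crate",C(p).round(4))
E
python3 - <<'E'
from h import *
e=status.sense();print(C(e["eef_pos"]),e["eef_pos"],e["ft_force"])
s=snapshot("top");caps(s,[(-.09,.1)]);caps(s,[(0,0)],18)
E
```

```text
[-0.12972447  0.09998184] [0.47257431 0.12471236 0.0304266 ] [-4.9687091  -0.35226468  5.13455993]
cap [219, 212, 25, 11, 163] [230.1 216.5] crate [-0.0664  0.1031]
cap [257, 168, 30, 36, 830] [271.7 185.6] crate [0.0032 0.0003]
```

Emit:
drive_tool --increments '[0.27, 0.02, 0, 0, 0, 0, 45, 0.54, 0.03, 0, 0, 0, 0, 45, 0.81, 0.05, 0, 0, 0, 0, 45, 1.08, 0.06, 0, 0, 0, 0, 45, 1.35, 0.08, 0, 0, 0, 0, 45, 1.62, 0.1, 0, 0, 0, 0, 45, 1.89, 0.11, 0, 0, 0, 0, 45, 2.16, 0.13, 0, 0, 0, 0, 45, 2.4, 0.14, 0, 0, 0, 0, 45, 2.6, 0.15, 0, 0, 0, 0, 45, 2.75, 0.16, 0, 0, 0, 0, 45, 2.85, 0.17, 0, 0, 0, 0, 45]'

```text
time: 3.85
eef_pos: [0.5577, 0.1299, 0.0304]
orientation: [-180.0, -0.0, -176.6]
ft_force: [-2.6, -1.0, -1.8]
gripper_width: 0.0452
finger_force: 1.6
```

Emit:
drive_tool --increments '[0.05, 0, 0, 0, 0, 0, 45, 0.1, 0.01, 0, 0, 0, 0, 45, 0.13, 0.01, 0, 0, 0, 0, 45, 0.13, 0.01, 0, 0, 0, 0, 45]'

```text
time: 4.25
eef_pos: [0.5595, 0.13, 0.0302]
orientation: [-180.0, -0.3, -176.6]
ft_force: [-15.3, -2.2, 7.3]
gripper_width: 0.0454
finger_force: 7.2
```

Emit:
drive_tool --increments '[-1, -0.06, 0, 0, 0, 0, 45, -2, -0.12, 0, 0, 0, 0, 45, -2.5, -0.15, 1.5, 0, 0, 0, 45, -3, -0.18, 3, 0, 0, 0, 45, -3.5, -1.5, 4.3, 0, 0, -1, 45, -3.8, -3, 4.3, 0, 0, -2, 45, -4.1, -4.5, 4.3, 0, 0, -3, 45, -4.4, -6, 4.3, 0, 0, -4, 45, -4.7, -7.5, 4.3, 0, 0, -5, 45, -5, -9, 4.3, 0, 0, -6, 45, -5.2, -10.5, 4.3, 0, 0, -7, 45, -5.3, -11.75, 4.3, 0, 0, -8, 45]'

```text
time: 5.45
eef_pos: [0.4017, -0.2247, 0.16]
orientation: [180.0, 0.1, 119.0]
ft_force: [0.7, 1.0, 0.3]
gripper_width: 0.0451
finger_force: 0.0
```

Emit:
drive_tool --increments '[0, 0, 0, 0, 0, -1, 45, 0, 0, 0, 0, 0, -2, 45, 0, 0, 0, 0, 0, -3, 45, 0, 0, 0, 0, 0, -4, 45, 0, 0, 0, 0, 0, -5, 45, 0, 0, 0, 0, 0, -6, 45, 0, 0, 0, 0, 0, -7, 45, 0, 0, 0, 0, 0, -8.25, 45, 0, 0, 0, 0, 0, -8.25, 45, 0, 0, 0, 0, 0, -8.25, 45]'

```text
time: 6.45
eef_pos: [0.4023, -0.2224, 0.1597]
orientation: [180.0, -0.0, 53.5]
ft_force: [-0.4, 0.3, -0.5]
gripper_width: 0.0452
finger_force: 0.0
```

```bash
python3 - <<'E'
from h import *
e=status.sense();print(e["time"],C(e["eef_pos"]),e["eef_pos"],e["orientation"])
s=snapshot("top");caps(s,[(0,.1),(0,0)],18);caps(s,[(-.184,-.2)])
save(s,"t2.png")
E
```

```text
6.45 [-0.22042541 -0.24236405] [ 0.40233631 -0.22241008  0.15966146] [ 1.79962368e+02 -1.58264991e-03  5.35242705e+01]
cap [212, 170, 34, 35, 867] [229.6 187.5] crate [0.0036 0.1015]
cap [257, 168, 30, 36, 835] [271.8 185.6] crate [0.0033 0.0003]
cap [345, 246, 30, 29, 702] [359.8 260. ] crate [-0.1843 -0.1999]
```

View pics/t2.png

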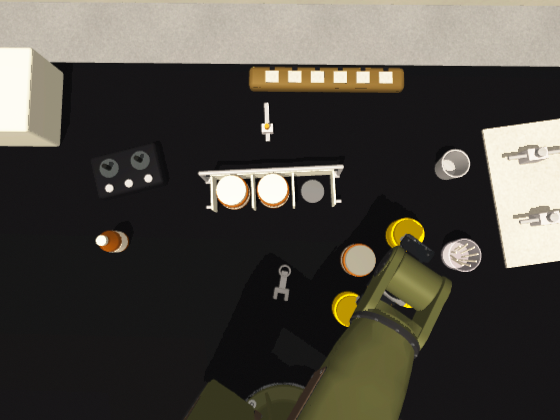

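Emit:
drive_tool --increments '[0, 0, -1, 0, 0, 0, 45, 0, 0, -2, 0, 0, 0, 45, 0, 0, -2.8, 0, 0, 0, 45, 0, 0, -3.3, 0, 0, 0, 45, 0, 0, -3.7, 0, 0, 0, 45, 0, 0, -4, 0, 0, 0, 45, 0, 0, -4.2, 0, 0, 0, 45, 0, 0, -4.2, 0, 0, 0, 45]'

```text
time: 7.3
eef_pos: [0.4021, -0.2223, 0.0331]
orientation: [-180.0, 0.0, 53.4]
ft_force: [0.0, -0.4, -0.3]
gripper_width: 0.0448
finger_force: 0.0
```

Emit:
drive_tool --increments '[0.2, 0.27, 0, 0, 0, 0, 45, 0.4, 0.54, 0, 0, 0, 0, 45, 0.65, 0.88, 0, 0, 0, 0, 45, 0.92, 1.24, 0, 0, 0, 0, 45, 1.19, 1.6, 0, 0, 0, 0, 45, 1.46, 1.97, 0, 0, 0, 0, 45, 1.73, 2.33, 0, 0, 0, 0, 45, 2, 2.69, 0, 0, 0, 0, 45, 2.27, 3.06, 0, 0, 0, 0, 45, 2.52, 3.4, 0, 0, 0, 0, 45, 2.73, 3.68, 0, 0, 0, 0, 45, 2.88, 3.88, 0, 0, 0, 0, 45]'

```text
time: 8.5
eef_pos: [0.4891, -0.1051, 0.0334]
orientation: [-180.0, 0.0, 53.4]
ft_force: [-3.5, -3.8, 4.4]
gripper_width: 0.0452
finger_force: 3.2
```

Emit:
drive_tool --increments '[-0.7, -0.65, 0, 0, 0, 0, 45, -1.43, -1.25, 0, 0, 0, 0, 45, -1.45, -0.9, 0, 0, 0, -1, 45, -1.47, -0.55, 0, 0, 0, -2, 45, -1.49, -0.2, 0, 0, 0, -3, 45, -1.49, 0.15, 0, 0, 0, -4, 45, -1.49, 0.5, 0, 0, 0, -5, 45, -1.49, 0.8, 0, 0, 0, -6, 45, -1.49, 0.91, 0, 0, 0, -6.25, 45, -1.49, 0.91, 0, 0, 0, -6.25, 45]'

```text
time: 9.5
eef_pos: [0.444, -0.0778, 0.0332]
orientation: [-180.0, 0.0, 3.4]
ft_force: [0.6, -0.9, -0.3]
gripper_width: 0.045
finger_force: 0.0
```

```bash
python3 - <<'E'
from h import *
e=status.sense();print(e["time"],C(e["eef_pos"]),e["eef_pos"],e["orientation"])
s=snapshot("top");caps(s,[(0,.1),(0,0)],18);caps(s,[(-.1,-.1)])
s=snapshot("wrist");save(s,"w2.png")
E
```

```text
9.5 [-0.17028942 -0.10051388] [ 0.44397144 -0.07783621  0.03321114] [-1.79965893e+02  1.29845688e-02  3.35939578e+00]
cap [212, 170, 34, 35, 864] [229.7 187.5] crate [0.0036 0.1014]
cap [257, 168, 30, 36, 831] [271.8 185.6] crate [0.0032 0.0003]
cap [301, 212, 29, 26, 549] [315.9 224.2] crate [-0.0945 -0.1005]
```

View pics/w2.png

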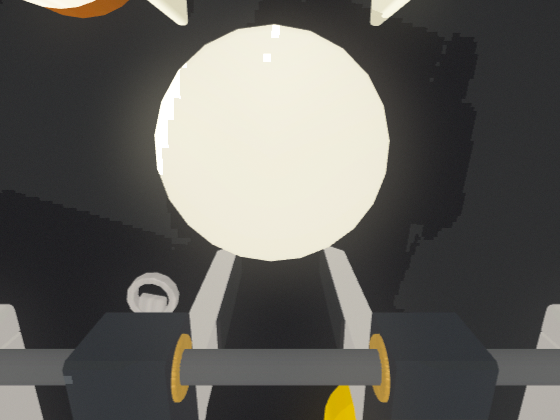

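The jar (cap centred at col 272) sits squarely in front of the fingers (cols 200–365), with the bay's dividers beyond it. Straight push.

Emit:
drive_tool --increments '[0.4, 0.02, 0, 0, 0, 0, 45, 0.8, 0.05, 0, 0, 0, 0, 45, 1.2, 0.07, 0, 0, 0, 0, 45, 1.6, 0.1, 0, 0, 0, 0, 45, 2, 0.12, 0, 0, 0, 0, 45, 2.4, 0.14, 0, 0, 0, 0, 45, 2.8, 0.17, 0, 0, 0, 0, 45, 3.15, 0.19, 0, 0, 0, 0, 45, 3.5, 0.21, 0, 0, 0, 0, 45, 3.8, 0.23, 0, 0, 0, 0, 45, 4, 0.24, 0, 0, 0, 0, 45, 4.15, 0.25, 0, 0, 0, 0, 45]'

```text
time: 10.8
eef_pos: [0.5687, -0.0711, 0.0332]
orientation: [-180.0, 0.0, 3.4]
ft_force: [-3.6, 0.5, 2.0]
gripper_width: 0.0451
finger_force: 1.6
```

Emit:
drive_tool --increments '[0.04, 0, 0, 0, 0, 0, 45, 0.08, 0.01, 0, 0, 0, 0, 45, 0.12, 0.01, 0, 0, 0, 0, 45, 0.16, 0.01, 0, 0, 0, 0, 45, 0.18, 0.01, 0, 0, 0, 0, 45]'

```text
time: 11.3
eef_pos: [0.5713, -0.0708, 0.0331]
orientation: [-179.9, 0.4, 3.4]
ft_force: [-26.6, -1.5, 13.8]
gripper_width: 0.0445
finger_force: 12.0
```

Emit:
drive_tool --increments '[-1, -0.06, 0, 0, 0, 0, 45, -2, -0.12, 0, 0, 0, 0, 45, -2.2, -0.12, 1.4, 0, 0, 0, 45, -2.2, -0.12, 3, 0, 0, 0, 30, -2.2, -0.12, 4.5, 0, 0, 0, 0, -2.2, 0.5, 5.9, 0, 0, 0, 0, -2, 2, 5.9, 0, 0, 0, 0, -1, 3, 5.9, 0, 0, 0, 0, 0.4, 3.57, 5.9, 0, 0, 0, 0, 1.9, 3.57, 5.9, 0, 0, 0, 0, 3.2, 3.57, 5.9, 0, 0, 0, 0, 3.63, 3.57, 5.9, 0, 0, 0, 0]'

```text
time: 12.5
eef_pos: [0.685, 0.0364, 0.2093]
orientation: [-180.0, -0.0, 3.4]
ft_force: [-0.6, -0.3, -0.2]
gripper_width: 0.0006
finger_force: 0.0
```

```bash
python3 - <<'E'
from h import *
e=status.sense();print(e["time"],C(e["eef_pos"]),e["eef_pos"],e["orientation"],e["gripper_width"])
s=snapshot("top");caps(s,[(0,.1),(0,-.1)],18);save(s,"t3.png")
s=snapshot("scene");save(s,"s3.png")
for z,x in((.155,.0305),): print(proj(s,[*W(x,-.1),z]),proj(s,[*W(x,.1),z]))
E
```

```text
12.5 [ 0.07706304 -0.00074566] [0.68497161 0.03642598 0.20934359] [-1.79994496e+02 -9.80133295e-03  3.36512855e+00] 0.0006341273457606898
cap [212, 172, 15, 30, 246] [219.7 186.1] crate [0.0081 0.1252]
cap [299, 167, 31, 34, 782] [314.3 184. ] crate [ 0.002  -0.1017]
[221.73163403 178.51159566] [286.77752361 217.51227129]
```

View pics/s3.png

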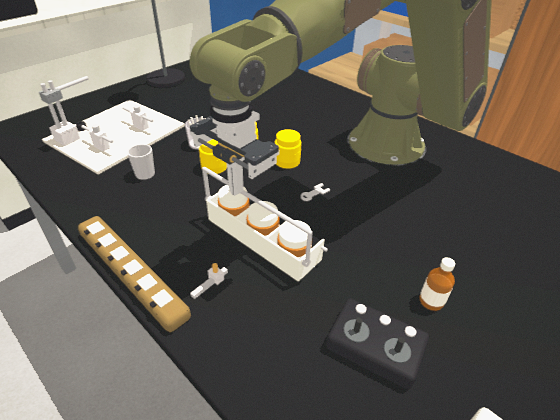

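View pics/t3.png

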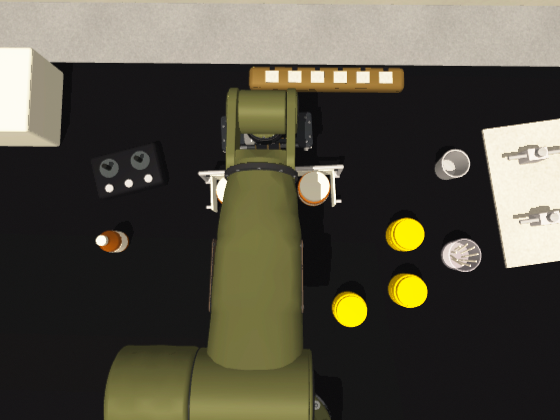

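All three jars are in their bays, the yellow jars and bystanders are unmoved, and the closed fingers are behind the keeper bar. In the scene view the bar runs from about (205,170) to (310,230). Next I swing the bar over.

Emit:
drive_tool --increments '[0, 0, -1, 0, 0, 0, 0, 0, 0, -2, 0, 0, 0, 0, -0.5, -0.03, -2.1, 0, 0, 0, 0, -0.9, -0.05, -2.1, 0, 0, 0, 0, -1.2, -0.07, -2.1, 0, 0, 0, 0, -1.5, -0.09, -2.1, 0, 0, 0, 0, -1.8, -0.11, -2.1, 0, 0, 0, 0, -2.1, -0.12, -2.1, 0, 0, 0, 0, -2.4, -0.14, -2.1, 0, 0, 0, 0, -2.7, -0.16, -2.1, 0, 0, 0, 0, -3, -0.18, -2.1, 0, 0, 0, 0, -3, -0.18, -2.1, 0, 0, 0, 0]'

```text
time: 13.8
eef_pos: [0.5917, 0.0308, 0.1477]
orientation: [-180.0, 0.0, 3.3]
ft_force: [-1.0, -0.0, 0.2]
gripper_width: 0.0002
finger_force: 0.0
```

```bash
python3 - <<'E'
from h import *
e=status.sense();print(e["time"],C(e["eef_pos"]),e["eef_pos"],e["ft_force"])
s=snapshot("scene");save(s,"s4.png")
b=cv2.resize(s["pixels"][150:300,170:350],None,fx=4,fy=4);
for q in(50,55,60,90):
    q=np.radians(q);
    for y in(-.16,.16):print(round(np.degrees(q)),((proj(s,[*W(.03-.095*np.cos(q),y),.06+.095*np.sin(q)])-[170,150])*4).round())
cv2.imwrite("pics/s4c.png",b[:,:,::-1])
E
```

```text
13.8 [-0.01633916 -0.00083656] [0.59173922 0.03079589 0.14771552] [-0.98331222 -0.01428984  0.24311285]
50 [216.  60.]
50 [625. 294.]
55 [208.  58.]
55 [618. 293.]
60 [199.  57.]
60 [611. 294.]
90 [140.  73.]
90 [558. 324.]
```

View pics/s4c.png

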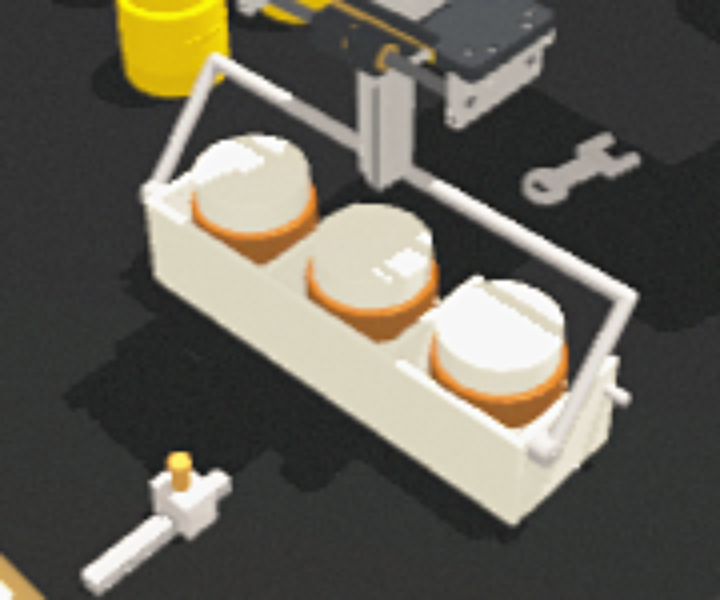

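The bar's ends at crop (215,60) and (633,295) match q≈49°. The finger is behind it and the jars are clear. Next I go over the top and press the bar down along its arc.

Emit:
drive_tool --increments '[0.2, 0.01, 0, 0, 0, 0, 0, 0.2, 0.01, 1.1, 0, 0, 0, 0, 0, 0, 1.1, 0, 0, 0, 0, -0.7, -0.04, 1.1, 0, 0, 0, 0, -0.7, -0.04, 0.4, 0, 0, 0, 0, -0.72, -0.04, -0.06, 0, 0, 0, 0, -0.89, -0.05, -0.26, 0, 0, 0, 0, -1.05, -0.06, -0.5, 0, 0, 0, 0, -1.19, -0.07, -0.71, 0, 0, 0, 0, -1.31, -0.08, -0.95, 0, 0, 0, 0, -1.42, -0.08, -1.21, 0, 0, 0, 0, -1.5, -0.09, -1.46, 0, 0, 0, 0]'

```text
time: 15.05
eef_pos: [0.5475, 0.0281, 0.1028]
orientation: [-180.0, 0.0, 3.4]
ft_force: [-2.5, 0.4, 1.2]
gripper_width: 0.0001
finger_force: 0.7
```

Emit:
drive_tool --increments '[-0.04, 0, -0.25, 0, 0, 0, 0, -0.07, 0, -0.5, 0, 0, 0, 0, -0.08, 0, -0.7, 0, 0, 0, 0, -0.08, 0, -0.8, 0, 0, 0, 0, -0.08, 0, -0.86, 0, 0, 0, 0, -0.08, 0, -0.88, 0, 0, 0, 0]'

```text
time: 15.65
eef_pos: [0.5455, 0.0282, 0.0784]
orientation: [180.0, -0.0, 3.4]
ft_force: [-10.2, -1.2, 21.1]
gripper_width: 0.0005
finger_force: 10.4
```

Emit:
drive_tool --increments '[0, 0, 0, 0, 0, 0, 0, 0, 0, 0, 0, 0, 0, 0, 0, 0, 0.7, 0, 0, 0, 0, 0, 0, 2, 0, 0, 0, 0, -1.5, 0, 3.5, 0, 0, 0, 0, -3, 0, 4, 0, 0, 0, 0, -4.5, 0, 4.5, 0, 0, 0, 0, -5.5, 0, 5, 0, 0, 0, 0, -5.5, 0, 5, 0, 0, 0, 0, -5.5, 0, 5, 0, 0, 0, 0]'

```text
time: 16.65
eef_pos: [0.3807, 0.0281, 0.2279]
orientation: [180.0, -0.1, 3.4]
ft_force: [-0.6, -0.2, 0.7]
gripper_width: 0.0005
finger_force: 0.0
```

```bash
python3 - <<'E'
from h import *
e=status.sense();print(e["time"],e["eef_pos"],e["ft_force"])
s=snapshot("top");caps(s,[(0,.1),(0,0),(0,-.1)],18)
a=s["pixels"][120:330,170:450]
s=snapshot("scene");b=s["pixels"][120:330,170:450]
for y in(-.16,.16):print(proj(s,[*W(-.065,y),.06])-[170,120])
cv2.imwrite("pics/f.png",cv2.resize(np.hstack([a,b]),(800,300))[:,:,::-1])
E
```

```text
16.65 [0.38068733 0.02814198 0.22793383] [-0.62866182 -0.24200527  0.72027196]
cap [214, 172, 32, 33, 817] [230.2 187.8] crate [0.0026 0.1003]
cap [257, 170, 30, 34, 807] [271.8 186. ] crate [0.0021 0.0002]
cap [298, 168, 32, 34, 811] [313.9 183.8] crate [ 0.0026 -0.1009]
[65.00161321 61.54588404]
[161.81065899 118.75663965]
```

View pics/f.png

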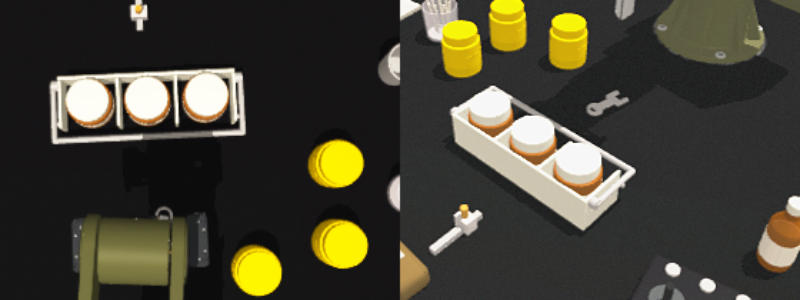

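Both views show the three jars home in line with the keeper bar level across the front, and everything else is in place. Handing in.

```bash
python3 -c "
from bench import finish_job
print(finish_job())"
```

```text
the job is handed in; nothing more can be done
None
```

I slid both loose jars home against the rear wall, one in each empty bay, swung the keeper bar fully down onto its stops, and handed the job in at about 17 s; the hand-in returned no verdict, but the last camera views showed all three jars in place and nothing else moved.

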